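# Dry-stack a bearing train for a height check

## Task

Dry-stack the bearing train on the round stacking seat with the yellow ring so that its height can be measured: from the bottom up, the large red-sealed bearing, the blue spacer ring, the small black-sealed bearing, and on top the brass plug, hexagon downwards. Set each part down gently, flat and centred on the one below, and leave the finished stack standing by itself. Do not shift the calliper, the feeler gauge or the mug.

Things in the scene. Friction and masses are not known exactly. Their poses are not given: they have to be found in the camera images.
- seat: stacking seat, a fixed round steel base: a dark flange 84 mm across and 6 mm high carries a bright boss 60 mm across, its flat top 14 mm above the worktop, with a yellow ring painted on the flange round the foot of the boss (71 mm across). Origin at the centre of its underside, on the worktop, so the middle of its flat top is 14 mm above it; z up.
- big_bearing: loose steel ball bearing with a red seal, lying flat: 48 mm outside diameter, 14 mm high, 0.11 kg; the bore is closed to other parts. Origin at the centre of its underside, z up.
- spacer: loose blue spacer ring, standing on its flat end: 38 mm outside diameter, 20 mm bore, 18 mm high, 0.04 kg. Origin at the centre of its underside, z up.
- small_bearing: loose small steel ball bearing with a black seal, lying flat: 30 mm outside diameter, 10 mm high, 0.04 kg; the bore is closed to other parts. Origin at the centre of its underside, z up.
- plug: loose brass plug standing on its hexagon: hexagon 8 mm high, 24 mm across flats (along y) and 27 mm across corners (along x), above it a round shank of 16 mm diameter up to 20 mm; 0.05 kg. Origin at the centre of the underside of the hexagon, z up along the shank.
- calliper: bystander, loose: slide calliper lying flat, 200 x 70 x 13 mm, with a black display housing, its length along its y. Origin at the centre of its underside. To be left where it lies.
- feeler: bystander, loose: feeler gauge, a narrow bare-metal tool lying flat, 136 x 29 x 10 mm, its length along its y. Origin at the centre of its underside. To be left where it lies.
- mug: bystander, loose: empty orange mug standing upright, 81 mm diameter, 101 mm high, its handle to its -y side (113 mm over the handle). Origin under the middle of its extent, handle included, on the worktop. To be left where it stands.

How it is judged (in metres and radians):
On the way, in this order (a step that is already met when the one before it is completed fails the run):
1. the large red-sealed bearing lies flat and centred on the seat (horizontal distance between big_bearing and seat below 0.008 m and z of big_bearing in the frame of seat between 0.01 and 0.018 m and angle between big_bearing's own z axis and vertical below 0.12 rad), for 0.2 s.
2. the blue spacer ring stands centred on the large bearing (horizontal distance between spacer and big_bearing below 0.008 m and z of spacer in the frame of big_bearing between 0.01 and 0.018 m and angle between spacer's own z axis and vertical below 0.12 rad), for 0.2 s.
3. the small black-sealed bearing lies centred on the blue spacer (horizontal distance between small_bearing and spacer below 0.008 m and z of small_bearing in the frame of spacer between 0.014 and 0.022 m and angle between small_bearing's own z axis and vertical below 0.12 rad), for 0.2 s.
4. the brass plug stands centred on the small bearing (horizontal distance between plug and small_bearing below 0.008 m and z of plug in the frame of small_bearing between 0.006 and 0.014 m and angle between plug's own z axis and vertical below 0.12 rad), for 0.2 s.
At the end, for the whole second after the job is handed in: On the seat stand, from the bottom up, large bearing, blue spacer, small bearing and brass plug (hexagon down), each with its centre within 8 mm of the centre below it, resting on it (height within 4 mm), upright within 0.12 rad, all at rest (all of step 1 and all of step 2 and all of step 3 and all of step 4 and linear speed of each of big_bearing, spacer, small_bearing, plug below 0.02 m/s and angular speed of each of big_bearing, spacer, small_bearing, plug below 0.3 rad/s); the robot touches nothing.
It fails at once if the calliper, feeler gauge or mug is shifted by more than 20 mm (distance of any of calliper, feeler, mug from where it was at the start of the episode above 0.02 m).
It fails at once if a part is slammed or pressed on to what lies below it with more than 40 N (contact force between big_bearing and seat above 40 N or contact force between spacer and big_bearing above 40 N or contact force between small_bearing and spacer above 40 N or contact force between plug and small_bearing above 40 N).
It also fails if it takes over 102 s, if anything falls off the work surface, if the arm or the gripper's body presses on something with over 40 N, if the wrist force passes 120 N, or if a joint passes its speed limit or range.

## Robot

A 6-joint arm with a two-finger parallel gripper is mounted at the origin on a cart in front of the work surface, level with it; the furniture and walls round the work are solid. World frame = base frame: x ahead of the robot, y to its left, z up, the work surface at z = 0. Lengths are in mm, angles in degrees, forces in N, time in s.
With the tool pointing down it reaches from about 300 to 850 mm from the base axis. Payload 4.2 kg.
Tool frame: the origin (TCP) lies at the very end of the fingers, on their centre line; the grasp point (between the pads) lies 19 mm behind it (env.grasp_offset is the distance from the TCP to the grasp point, in mm); z points along the fingers, y is the line along which they close (so a half turn about z gives the same grasp; the last joint's range is limited). The gripper opens to 91 mm and grips with 3 to 60 N. Pads are 32 mm wide; open, the fingers measure 118 mm over their backs; the gripper's body (76 mm by 178 mm) begins 60 mm behind the grasp point.
Start: joints at [64.286, 18.312, 89.639, -0, 72.044, -1.146], TCP at [239.078, 522.958, 213.976] pointing down, gripper open.
Joint ranges: [-177.97, 177.97], [-48.28, 115.42], [12.27, 149.76], [-77.06, 257.06], [2.81, 150.46], [-146.56, 146.56]. Speed limits (degrees/s): [147.25, 147.25, 180, 180, 180, 180].

## Interface

Orientations are given as [roll, pitch, yaw] about the fixed x, y, z axes, in that order (R = Rz(yaw) Ry(pitch) Rx(roll)).
In Python, from workcell import env, eyes gives the robot as it stands.
- The arm moves only by the tool send_rows, never from a script. Its arguments are lists of equal length, an entry for each row: "grip": the opening, from -1 (shut) to 1 (fully open), so that 0 is half open; "xyz": the shift along the world's x, y, z in m, a list of three; "yaw": the turn about the world's z in degrees. A call has 1 to 8 rows; each row is the pose to reach, as a shift and turn from the pose commanded when the call began; what a row does not reach only later rows make up. A row lasts 1/12 s, in which the tool goes at most 41.7 mm and 7.16 degrees, less where a joint would pass 70% of its speed; a pose out of reach is approached as far as the arm can. A call with a gripper value outside its range is refused whole. The fingers move at their own pace and stop on an object; "grip_force" is the grip in N (left out, the last holds). Time passes only in rows, so rows that repeat a pose let the fingers close. It gives the time, the measured TCP pose, the force, the opening and the grip force at its end, in the units of the state.
- env.state(): the state, without advancing time (a new reading comes with each control period).
- eyes.grab_frame(name): name is "side" or "top" or "wrist"; returns a dict with "frame" (420x560x3 uint8, red, green, blue), "fx", "fy", "cx", "cy" (pixels), "D" ([k1, k2, p1, p2, k3] as OpenCV has them; the pictures are not rectified), "pose" (4x4, takes a point from camera to world coordinates). Camera axes: x right, y down, z forward; pixel columns grow to the right and rows downward; lengths in mm; the calibration is good to about 2 mm. A picture is of the moment at which its call begins. There is no depth.
- env.job_done(): hands the job in; it is judged then, once.
The state is a dict: "time_s": time; "qpos": joint angles; "qvel": joint speeds; "effort": joint torques, N m; "ee_pos": TCP position; "ee_rot": TCP orientation; "force": force on the tool from outside, world axes, zero at the start; "torque": the same for the moment, N m; "gripper_width": finger opening in mm; "gripper_force": force on a finger pad.
Only numpy, scipy, OpenCV 4.12 (cv2) and the standard library are available. Lean on these libraries where they do the work, as an engineer would, in place of code of your own. Each camera call takes 0.05 s, during which the arm holds its last target. There are 200 camera calls.

## Working session

There is one attempt and no reset: what is moved stays moved. The work goes in short steps, Python scripts to look and compute and a tool call to move; the robot and the scene stay as the last step left them, time stands still between calls to the robot, and variables do not carry over. Pictures are saved under pics/ and viewed, at most 15 in all, crops included, and the job is handed in when it is done.

Besides the shell and the picture viewer there is one more tool, called after "Request:" by a JSON object that holds its "fn" and its "kwargs", one argument or row to a line. send_rows: Moves the arm, as the interface text tells. Its arguments: {"type":"object","properties":{"grip":{"type":"array"},"xyz":{"type":"array"},"yaw":{"type":"array"},"grip_force":{"type":"number"}},"required":["grip","xyz","yaw"]}

```bash
ls; mkdir -p pics; cat > h.py <<'E'
import numpy as np, cv2, pickle
from workcell import env, eyes
def grab(n,f):
    g=eyes.grab_frame(n); cv2.imwrite(f'pics/{f}.png',g['frame'][:,:,::-1]); pickle.dump(g,open(f'pics/{f}.pkl','wb')); return g
def load(f): return pickle.load(open(f'pics/{f}.pkl','rb'))
def w(g,u,v,z):
    K=np.array([[g['fx'],0,g['cx']],[0,g['fy'],g['cy']],[0,0,1.]])
    p=cv2.undistortPoints(np.array([[[u,v]]],float),K,np.array(g['D'],float))[0,0]
    P=np.array(g['pose']); d=P[:3,:3]@[p[0],p[1],1]; o=P[:3,3]
    return (o+d*(z-o[2])/d[2]).round(1)
E
python3 - <<'E'
from h import *
g=grab('top','top0'); s=grab('side','side0')
for q in(g,s):print(np.array(q['pose']).round(2),q['fx'])
print(env.state(),env.grasp_offset)
im=cv2.resize(g['frame'],(800,600))[:,:,::-1];cv2.imwrite('pics/top0b.png',im)
E
```

```text
pics
[[-1.0000e-02 -9.9000e-01  1.4000e-01  4.1526e+02]
 [-1.0000e+00  1.0000e-02 -0.0000e+00 -5.7910e+01]
 [ 0.0000e+00 -1.4000e-01 -9.9000e-01  8.6661e+02]
 [ 0.0000e+00  0.0000e+00  0.0000e+00  1.0000e+00]] 379.30380095475675
[[ 9.5000e-01 -1.7000e-01  2.7000e-01  2.9519e+02]
 [-3.1000e-01 -4.6000e-01  8.3000e-01 -8.1549e+02]
 [-1.0000e-02 -8.7000e-01 -4.9000e-01  4.9379e+02]
 [ 0.0000e+00  0.0000e+00  0.0000e+00  1.0000e+00]] 443.21871166481054
{'time_s': 0.1, 'qpos': array([ 6.42859776e+01,  1.83483676e+01,  8.96994742e+01, -1.34577345e-03,
        7.20436311e+01, -1.14840967e+00]), 'qvel': array([ 0.07324742, -0.07141609, -0.11821311,  0.0528334 , -0.13283185,
       -0.052338  ]), 'effort': array([ 6.48444111e-04, -4.13333559e+01, -2.32509166e+01,  7.30598811e-02,
        4.21946088e-02, -4.13823591e-05]), 'ee_pos': array([238.88108697, 522.5352819 , 213.20005308]), 'ee_rot': array([-1.79908520e+02, -5.54014289e-04,  1.55434803e+02]), 'force': array([0.28570135, 0.62782377, 0.69384226]), 'torque': array([-0.01402862,  0.04145853,  0.00917939]), 'gripper_force': 0.0, 'gripper_width': 91.15502660821183} 18.8
```

View pics/top0b.png

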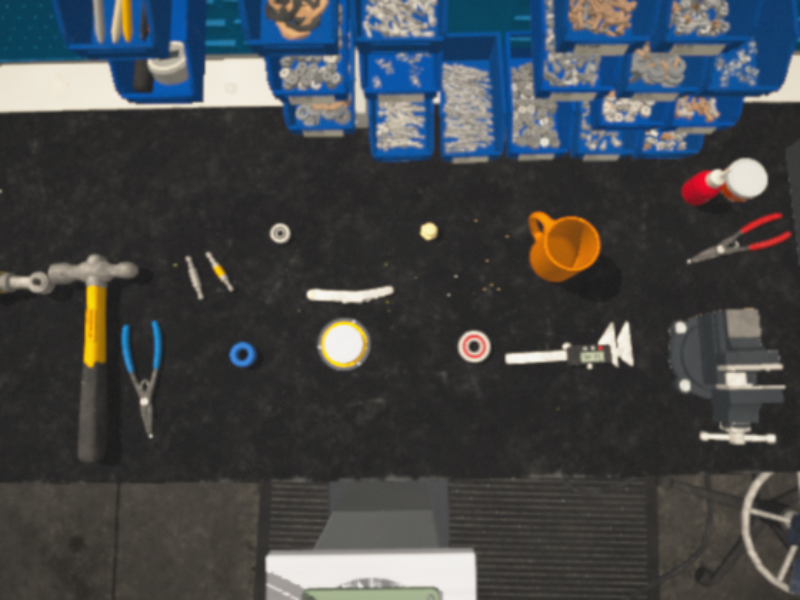

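View pics/side0.png

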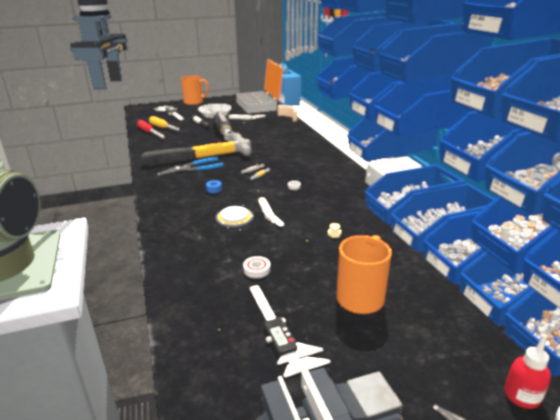

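The top view shows the seat at (344,343), the big bearing at (474,346), the spacer at (243,354), the small bearing at (280,233) and the plug at (429,231). The feeler at (350,295) lies beside the seat, and the mug is at (565,245). The side view shows the same layout.

```bash
python3 - <<'E'
from h import *
g=load('top0')
for n,u,v,z in [('seat',344,343,14),('big',474,346,14),('spacer',243,354,18),('small',280,233,10),('plug',429,231,15),('feelL',309,294,10),('feelR',392,290,10),('calL',507,358,10),('calR',633,344,10),('mug',565,248,50),('mugl',530,225,60)]:
    print(n,w(g,(u+.5)*.7-.5,(v+.5)*.7-.5,z))
im=np.hstack([cv2.resize(g['frame'][int(v*.7)-20:int(v*.7)+20,int(u*.7)-20:int(u*.7)+20],(260,260),interpolation=2) for u,v in[(344,343),(474,346),(243,354)]])
im2=np.hstack([cv2.resize(g['frame'][int(v*.7)-20:int(v*.7)+20,int(u*.7)-20:int(u*.7)+20],(260,260),interpolation=2) for u,v in[(280,233),(429,231),(350,295)]])
cv2.imwrite('pics/crops.png',np.vstack([im,im2])[:,:,::-1])
E
```

```text
seat [468.6  38.3  14. ]
big [ 460.9 -165.9   14. ]
spacer [453.4 196.   18. ]
small [649.2 143.4  10. ]
plug [647.5 -99.   15. ]
feelL [548.   94.9  10. ]
feelR [552.5 -38.   10. ]
calL [ 441.4 -217.8   10. ]
calR [ 460.1 -419.3   10. ]
mug [ 608.  -307.4   50. ]
mugl [ 642.6 -252.4   60. ]
```

View pics/crops.png

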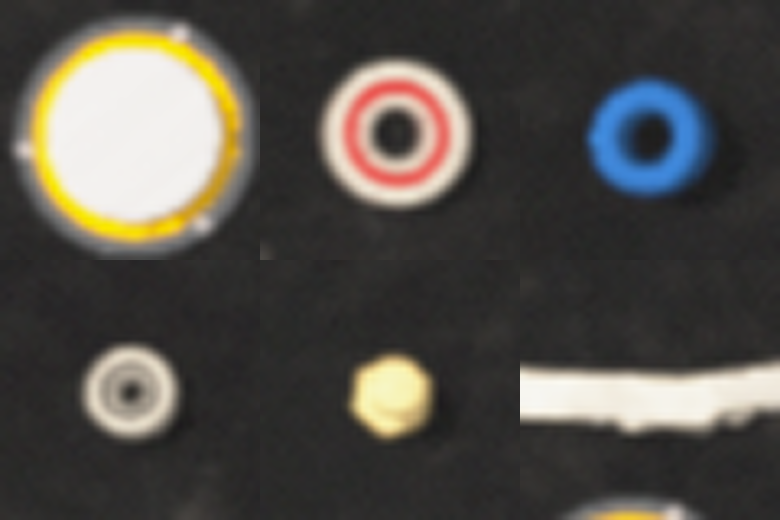

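Crops show all parts clear. I'll go above the big bearing, closing along world x (yaw 90).

Request:
{"fn": "send_rows", "kwargs": {
  "grip": [1,1,1,1,1,1,1,1],
  "xyz": [
    [0.111,-0.3445,0],
    [0.111,-0.3445,0],
    [0.111,-0.3445,0],
    [0.111,-0.3445,0],
    [0.111,-0.3445,0],
    [0.111,-0.3445,0],
    [0.111,-0.3445,0],
    [0.111,-0.3445,0]
  ],
  "yaw": [-50,-50,-50,-50,-50,-50,-50,-50],
  "grip_force": 20
}}

```text
time_s: 0.77
ee_pos: [341.1, 203.7, 213.8]
ee_rot: [180.0, 0.0, 105.2]
force: [1.3, -0.8, -0.0]
gripper_width: 90.8
gripper_force: 0.0
```

Request:
{"fn": "send_rows", "kwargs": {
  "grip": [1,1,1,1,1,1,1,1],
  "xyz": [
    [0.127,-0.166,0],
    [0.127,-0.166,0],
    [0.127,-0.166,0],
    [0.127,-0.166,0],
    [0.127,-0.166,0],
    [0.127,-0.166,0],
    [0.127,-0.166,0],
    [0.127,-0.166,0]
  ],
  "yaw": [-15.4,-15.4,-15.4,-15.4,-15.4,-15.4,-15.4,-15.4]
}}

```text
time_s: 1.43
ee_pos: [467.6, 39.8, 213.4]
ee_rot: [-179.9, -0.0, 90.0]
force: [0.6, -0.6, -0.0]
gripper_width: 91.2
gripper_force: 0.0
```

```bash
python3 - <<'E'
from h import *
g=grab('wrist','w1'); print(np.array(g['pose']).round(2),g['fx'],env.state()['ee_pos'])
E
```

```text
[[ 1.0000e+00  0.0000e+00 -0.0000e+00  4.6758e+02]
 [-0.0000e+00 -9.7000e-01 -2.5000e-01  1.1191e+02]
 [-0.0000e+00  2.5000e-01 -9.7000e-01  3.8474e+02]
 [ 0.0000e+00  0.0000e+00  0.0000e+00  1.0000e+00]] 316.5599196959905 [467.33806836  40.38145471 213.62570031]
```

View pics/w1.png

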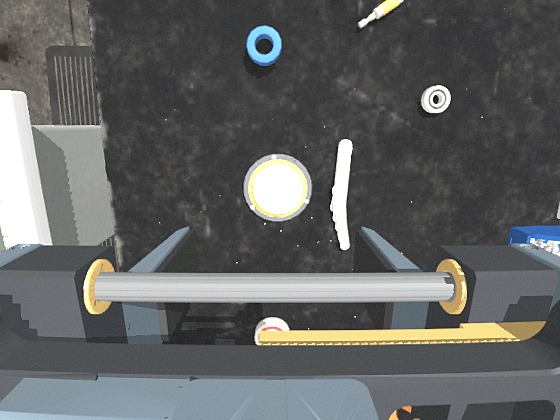

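The wrist view shows the seat at (277,187), the spacer at (264,45), the small bearing at (436,98) and the feeler at (342,195). I'll get precise centroids by blob code.

```bash
cat >> h.py <<'E'
def blob(g,u,v,r,f):
    """centre of the min enclosing ellipse of the outer contour of mask f(hsv) round u,v"""
    y0,x0=max(0,v-r),max(0,u-r); c=g['frame'][y0:v+r,x0:u+r]; c=cv2.resize(c,None,fx=4,fy=4,interpolation=2)
    m=f(cv2.cvtColor(c,cv2.COLOR_RGB2HSV).astype(int)).astype(np.uint8)
    k=max(cv2.findContours(m,0,1)[0],key=cv2.contourArea); (x,y),s,a=cv2.fitEllipse(cv2.convexHull(k))
    return (x+.5)/4-.5+x0,(y+.5)/4-.5+y0,(round(s[0]/4,1),round(s[1]/4,1))
bright=lambda h:(h[...,2]>130)
white=lambda h:(h[...,2]>150)&(h[...,1]<60)
yel=lambda h:(h[...,2]>130)
blue=lambda h:(h[...,1]>120)&(h[...,0]>95)&(h[...,0]<125)&(h[...,2]>90)
E
python3 - <<'E'
from h import *
g=load('w1');t=load('top0')
for n,a,b,r,f,z in [('seat',(277,187),(240,240),30,white,14),('spacer',(264,45),(170,247),22,blue,18),('small',(436,98),(196,163),18,bright,10),('big',None,(331,242),18,bright,14),('plug',None,(300,161),14,bright,8)]:
    for q,c in((g,a),(t,b)):
        if c: e=blob(q,*c,r,f); print(n,np.round(e[:2],1),e[2],w(q,*e[:2],z))
E
```

```text
seat [277.5 188.7] (50.7, 51.4) [469.6  41.3  14. ]
seat [240.2 240.3] (26.1, 26.5) [467.8  39.3  14. ]
spacer [263.8  45. ] (35.9, 41.0) [454.7 197.9  18. ]
spacer [169.3 247.7] (18.1, 18.9) [453.3 197.5  18. ]
small [435.6  98.9] (27.6, 31.1) [649.5 144.9  10. ]
small [195.6 162.8] (13.7, 14.0) [649.7 144.   10. ]
big [331.5 242.1] (22.4, 22.7) [ 460.8 -165.5   14. ]
plug [299.6 161.3] (12.1, 12.5) [649.9 -98.1   8. ]
```

Request:
{"fn": "send_rows", "kwargs": {
  "grip": [1,1,1,1,1,1,1,1],
  "xyz": [
    [-0.0065,-0.2055,0],
    [-0.0065,-0.2055,0],
    [-0.0065,-0.2055,0],
    [-0.0065,-0.2055,0],
    [-0.0065,-0.2055,0],
    [-0.0065,-0.2055,-0.04],
    [-0.0065,-0.2055,-0.08],
    [-0.0065,-0.2055,-0.12]
  ],
  "yaw": [0,0,0,0,0,0,0,0]
}}

```text
time_s: 2.15
ee_pos: [461.9, -165.0, 93.5]
ee_rot: [179.8, 0.0, 90.1]
force: [0.7, -0.1, -1.0]
gripper_width: 91.4
gripper_force: 0.0
```

Request:
{"fn": "send_rows", "kwargs": {
  "grip": [1,1,1,1],
  "xyz": [
    [0,0,-0.03],
    [0,0,-0.04],
    [0,0,-0.04],
    [0,0,-0.04]
  ],
  "yaw": [0,0,0,0]
}}

```text
time_s: 2.48
ee_pos: [461.8, -164.4, 54.1]
ee_rot: [-180.0, -0.0, 90.2]
force: [0.5, 1.1, -0.5]
gripper_width: 91.2
gripper_force: 0.0
```

```bash
python3 - <<'E'
from h import *
g=grab('wrist','w2');print(env.state()['ee_pos'], env.state()['ee_rot'])
E
```

```text
[ 462.61678602 -164.96727128   54.94690349] [1.79903518e+02 2.90056955e-02 9.01384605e+01]
```

View pics/w2.png

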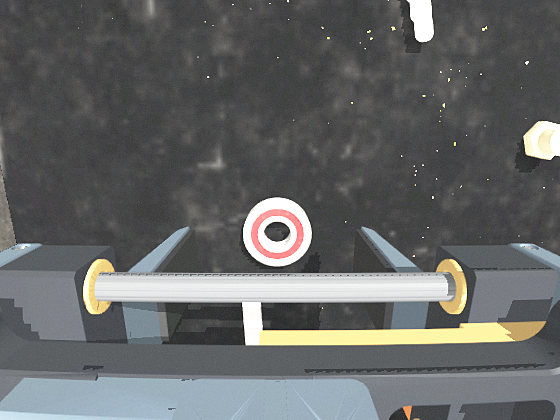

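The bearing sits at (277,231), between the fingers (tips near x 190 and 360), with the calliper bar behind at x 252.

```bash
python3 - <<'E'
from h import *
g=load('w2');e=blob(g,277,231,45,bright);print(e,w(g,*e[:2],14))
E
```

```text
(276.76688385009766, 231.67570114135742, (69.2, 69.6)) [ 462.5 -163.3   14. ]
```

Request:
{"fn": "send_rows", "kwargs": {
  "grip": [1,1,1,1,-0.3,-0.3,-0.3,-0.3],
  "xyz": [
    [0,0.001,-0.03],
    [0,0.001,-0.045],
    [0,0.001,-0.0505],
    [0,0.001,-0.0505],
    [0,0.001,-0.0505],
    [0,0.001,-0.0505],
    [0,0.001,-0.0505],
    [0,0.001,-0.0505]
  ],
  "yaw": [0,0,0,0,0,0,0,0],
  "grip_force": 20
}}

```text
time_s: 3.2
ee_pos: [462.5, -165.1, 4.4]
ee_rot: [179.9, 0.0, 90.0]
force: [0.0, -0.2, -0.1]
gripper_width: 67.5
gripper_force: 0.0
```

Request:
{"fn": "send_rows", "kwargs": {
  "grip": [-0.3,-0.3,-0.3,-0.3,-0.3,-0.3],
  "xyz": [
    [0,0,0],
    [0,0,0],
    [0,0,0.01],
    [0,0,0.03],
    [0,0,0.05],
    [0,0,0.05]
  ],
  "yaw": [0,0,0,0,0,0]
}}

```text
time_s: 3.7
ee_pos: [464.2, -165.8, 56.6]
ee_rot: [179.6, 0.1, 90.0]
force: [0.3, 0.0, 0.2]
gripper_width: 32.4
gripper_force: 0.0
```

The lift began before the fingers had closed. I'll reopen and check.

Request:
{"fn": "send_rows", "kwargs": {
  "grip": [0.8,0.8,0.8,0.8,0.8,0.8,0.8,0.8],
  "xyz": [
    [0,0,0],
    [0,0,0],
    [0,0,0],
    [0,0,0],
    [0,0,0],
    [0,0,0],
    [0,0,0],
    [0,0,0]
  ],
  "yaw": [0,0,0,0,0,0,0,0]
}}

```text
time_s: 4.37
ee_pos: [461.7, -164.8, 53.3]
ee_rot: [-180.0, -0.0, 90.0]
force: [0.1, -0.5, 0.1]
gripper_width: 80.8
gripper_force: 0.0
```

```bash
python3 - <<'E'
from h import *
g=grab('wrist','w3');s=env.state();print(s['ee_pos'],s['gripper_width']);e=blob(g,277,231,45,bright);print(e,w(g,*e[:2],14))
E
```

```text
[ 461.77297141 -164.78229971   53.35459204] 81.40993967328095
(272.69145584106445, 231.0401725769043, (69.7, 69.9)) [ 459.7 -162.9   14. ]
```

Request:
{"fn": "send_rows", "kwargs": {
  "grip": [0.8,0.8,0.8,0.8,-0.2,-0.2,-0.2,-0.2],
  "xyz": [
    [-0.001,0.001,-0.03],
    [-0.001,0.001,-0.045],
    [-0.001,0.001,-0.05],
    [-0.001,0.001,-0.05],
    [-0.001,0.001,-0.05],
    [-0.001,0.001,-0.05],
    [-0.001,0.001,-0.05],
    [-0.001,0.001,-0.05]
  ],
  "yaw": [0,0,0,0,0,0,0,0]
}}

```text
time_s: 5.08
ee_pos: [461.4, -164.1, 4.3]
ee_rot: [179.9, 0.0, 90.0]
force: [-0.4, 0.6, -0.5]
gripper_width: 58.5
gripper_force: 0.0
```

Request:
{"fn": "send_rows", "kwargs": {
  "grip": [-0.2,-0.2,-0.2,-0.2,-0.2,-0.2,-0.2,-0.2],
  "xyz": [
    [0,0,0],
    [0,0,0],
    [0,0,0],
    [0,0,0],
    [0,0,0],
    [0,0,0],
    [0,0,0],
    [0,0,0]
  ],
  "yaw": [0,0,0,0,0,0,0,0]
}}

```text
time_s: 5.75
ee_pos: [460.9, -163.9, 3.9]
ee_rot: [180.0, 0.0, 90.0]
force: [-1.4, 0.1, 4.8]
gripper_width: 45.8
gripper_force: 20.1
```

Request:
{"fn": "send_rows", "kwargs": {
  "grip": [-0.2,-0.2,-0.2,-0.2,-0.2,-0.2,-0.2,-0.2],
  "xyz": [
    [0,0,0.005],
    [0,0,0.02],
    [0,0,0.05],
    [0,0,0.06],
    [0,0,0.06],
    [0,0,0.06],
    [0,0,0.06],
    [0,0,0.06]
  ],
  "yaw": [0,0,0,0,0,0,0,0]
}}

```text
time_s: 6.42
ee_pos: [459.8, -163.4, 62.3]
ee_rot: [-179.9, -0.1, 90.0]
force: [-0.5, 0.0, -0.4]
gripper_width: 45.8
gripper_force: 19.9
```

```bash
python3 - <<'E'
from h import *
g=grab('wrist','w4');s=env.state();print(s['ee_pos'],s['gripper_width'],s['force'])
t=grab('side','s4')
cv2.imwrite('pics/c4.png',np.hstack([cv2.resize(g['frame'][130:300,160:400],(400,283)),cv2.resize(t['frame'][200:300,180:321],(400,283),interpolation=2)])[:,:,::-1])
E
```

```text
[ 459.94729636 -163.47011409   62.30752705] 46.180295195428506 [ 0.97662774 -0.05986319 -0.41997966]
```

View pics/c4.png

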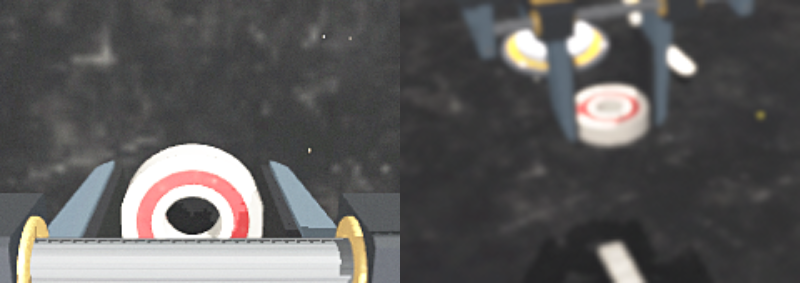

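The bearing is held between the fingers and looks about flat; its centre in the wrist image is about (276,257). I'll check the in-hand offset.

```bash
python3 - <<'E'
from h import *
g=load('w4'); print(w(g,275.8,257.5,72), w(g,275.8,216.5,72),w(load('w2'),277,197,14))
E
```

```text
[ 459.9 -160.5   72. ] [ 459.9 -137.1   72. ] [ 462.6 -138.4   14. ]
```

Request:
{"fn": "send_rows", "kwargs": {
  "grip": [-0.2,-0.2,-0.2,-0.2,-0.2,-0.2,-0.2,-0.2],
  "xyz": [
    [0.0024,0.035,0],
    [0.0048,0.075,0],
    [0.0072,0.115,0],
    [0.0096,0.155,0],
    [0.0096,0.19,0],
    [0.0096,0.2026,0],
    [0.0096,0.2026,-0.015],
    [0.0096,0.2026,-0.025]
  ],
  "yaw": [0,0,0,0,0,0,0,0]
}}

```text
time_s: 7.18
ee_pos: [470.1, 40.1, 37.6]
ee_rot: [-180.0, 0.0, 90.2]
force: [-0.4, 0.3, -1.5]
gripper_width: 46.2
gripper_force: 19.9
```

Request:
{"fn": "send_rows", "kwargs": {
  "grip": [-0.2,-0.2,-0.2,-0.2,-0.2,-0.2,-0.2,-0.2],
  "xyz": [
    [0,0,0],
    [0,0,-0.004],
    [0,0,-0.008],
    [0,0,-0.011],
    [0,0,-0.014],
    [0,0,-0.016],
    [0,0,-0.017],
    [0,0,-0.017]
  ],
  "yaw": [0,0,0,0,0,0,0,0]
}}

```text
time_s: 7.85
ee_pos: [470.3, 38.7, 21.4]
ee_rot: [-180.0, 0.0, 90.0]
force: [0.2, -0.1, -0.7]
gripper_width: 45.7
gripper_force: 19.9
```

```bash
python3 - <<'E'
from h import *
g=grab('wrist','w5');s=env.state();print(s['ee_pos'],s['gripper_width'],s['force'])
t=grab('side','s5')
cv2.imwrite('pics/c5.png',np.hstack([cv2.resize(g['frame'][130:300,160:400],(400,283)),cv2.resize(t['frame'][180:251,180:280],(400,283),interpolation=2)])[:,:,::-1])
E
```

```text
[470.43507975  38.71796664  21.49004439] 45.961051491564 [ 0.81693844 -0.45120148  0.30346851]
```

View pics/c5.png

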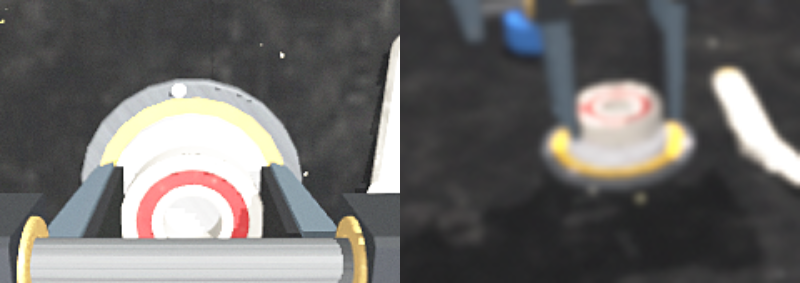

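Wrist crop: the bearing hovers over the boss, left–right about centred; flange far edge at v≈178, bearing far edge at v≈219.

```bash
python3 - <<'E'
from h import *
g=load('w5'); print(w(g,275.5,177.5,6)-[0,42,0], w(g,276,218,31.5)-[0,24,0],w(g,160+82*.6,231,6),w(g,160+299*.6,231,6), w(g,275.8,257,31))
E
```

```text
[470.2  39.9   6. ] [470.4  40.3  31.5] [429.   48.5   6. ] [509.9  48.5   6. ] [470.4  41.8  31. ]
```

Request:
{"fn": "send_rows", "kwargs": {
  "grip": [-0.2,-0.2,-0.2,-0.2,-0.2,-0.2],
  "xyz": [
    [0,0,-0.001],
    [0,0,-0.002],
    [0,0,-0.0025],
    [0,0,-0.003],
    [0,0,-0.0035],
    [0,0,-0.0035]
  ],
  "yaw": [0,0,0,0,0,0]
}}

```text
time_s: 8.45
ee_pos: [470.4, 38.8, 18.0]
ee_rot: [180.0, -0.0, 90.0]
force: [0.8, -1.0, -1.1]
gripper_width: 45.8
gripper_force: 19.9
```

Within about a millimetre of contact; ease down 1 mm and release.

Request:
{"fn": "send_rows", "kwargs": {
  "grip": [-0.2,-0.2,-0.2,0.0,0.1,0.3,0.3,0.3],
  "xyz": [
    [0,0,-0.0003],
    [0,0,-0.0006],
    [0,0,-0.0006],
    [0,0,-0.0006],
    [0,0,-0.0006],
    [0,0,-0.0006],
    [0,0,-0.0006],
    [0,0,-0.0006]
  ],
  "yaw": [0,0,0,0,0,0,0,0]
}}

```text
time_s: 9.12
ee_pos: [470.4, 38.8, 17.3]
ee_rot: [180.0, -0.0, 90.0]
force: [0.0, -0.0, 0.2]
gripper_width: 59.2
gripper_force: 0.0
```

Request:
{"fn": "send_rows", "kwargs": {
  "grip": [0.3,0.3,0.3,0.3,0.3,0.3,0.3,0.3],
  "xyz": [
    [0,0,0.02],
    [0,0,0.06],
    [0,0,0.1],
    [0,0.03,0.13],
    [0,0.07,0.13],
    [-0.01,0.11,0.13],
    [-0.015,0.13,0.13],
    [-0.015,0.13,0.13]
  ],
  "yaw": [0,0,0,0,0,0,0,0]
}}

```text
time_s: 9.78
ee_pos: [454.6, 172.1, 147.5]
ee_rot: [180.0, -0.1, 90.3]
force: [0.2, -0.2, 0.1]
gripper_width: 59.5
gripper_force: 0.0
```

```bash
python3 - <<'E'
from h import *
g=grab('wrist','w6');t=grab('top','t6');s=env.state();print(s['ee_pos'],s['gripper_width'],s['force'])
e=blob(t,240,240,30,yel);print(e,w(t,*e[:2],10))
red=lambda h:((h[...,0]<8)|(h[...,0]>172))&(h[...,1]>70)&(h[...,2]>120)
e=blob(t,240,240,30,red);print(e,w(t,*e[:2],28))
cv2.imwrite('pics/c6.png',np.hstack([cv2.resize(g['frame'],(400,300)),cv2.resize(t['frame'][220:260,210:263],(400,300),interpolation=2)])[:,:,::-1])
E
```

```text
[455.08459183 169.12153874 147.12752635] 59.268370717627086 [-0.04933091  0.25897169 -0.71149035]
(240.10223197937012, 239.8403091430664, (33.2, 34.8)) [469.2  40.   10. ]
(240.5306797027588, 239.7895278930664, (17.5, 17.6)) [468.1  37.   28. ]
```

View pics/c6.png

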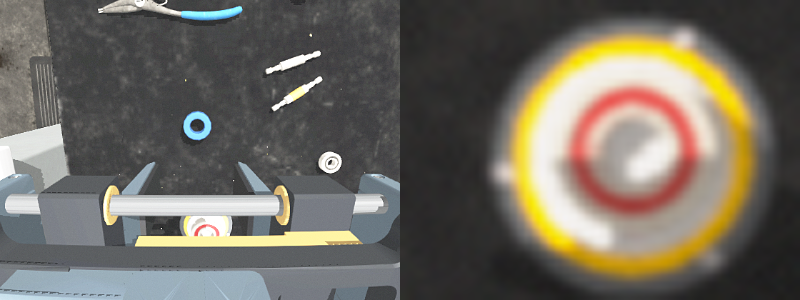

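The bearing lies flat on the seat, about 2.5 mm off centre at most. The spacer is at about (276,176) in the wrist frame.

```bash
python3 - <<'E'
from h import *
g=load('w6')
e=blob(g,276,176,30,blue);print(e,w(g,*e[:2],18))
E
```

```text
(275.7092971801758, 175.68056106567383, (39.8, 41.2)) [454.6 199.7  18. ]
```

Request:
{"fn": "send_rows", "kwargs": {
  "grip": [0.3,0.3,0.3,0.3,0.3,0.3,0.3,0.3],
  "xyz": [
    [0,0.03,-0.02],
    [0,0.0305,-0.05],
    [0,0.0305,-0.09],
    [0,0.0305,-0.1],
    [0,0.0305,-0.1],
    [0,0.0305,-0.1],
    [0,0.0305,-0.1],
    [0,0.0305,-0.1]
  ],
  "yaw": [0,0,0,0,0,0,0,0]
}}

```text
time_s: 10.55
ee_pos: [457.0, 199.4, 49.3]
ee_rot: [179.8, -0.1, 90.0]
force: [-0.0, -0.4, 0.7]
gripper_width: 59.3
gripper_force: 0.0
```

```bash
python3 - <<'E'
from h import *
g=grab('wrist','w7');s=env.state();print(s['ee_pos'])
e=blob(g,276,232,45,blue);print(e,w(g,*e[:2],18))
E
```

```text
[456.75883319 199.46477989  49.13790984]
(272.14554595947266, 237.7013053894043, (28.7, 30.8)) [454.8 199.3  18. ]
```

Request:
{"fn": "send_rows", "kwargs": {
  "grip": [0.3,0.3,0.3,0.3,-0.4,-0.4,-0.4,-0.4],
  "xyz": [
    [-0.0018,0,-0.02],
    [-0.0018,0,-0.038],
    [-0.0018,0,-0.043],
    [-0.0018,0,-0.043],
    [-0.0018,0,-0.043],
    [-0.0018,0,-0.043],
    [-0.0018,0,-0.043],
    [-0.0018,0,-0.043]
  ],
  "yaw": [0,0,0,0,0,0,0,0]
}}

```text
time_s: 11.27
ee_pos: [454.4, 199.6, 5.3]
ee_rot: [179.9, -0.0, 90.0]
force: [-0.0, -0.6, 3.9]
gripper_width: 37.5
gripper_force: 20.0
```

Request:
{"fn": "send_rows", "kwargs": {
  "grip": [-0.4,-0.4,-0.4,-0.4,-0.4,-0.4],
  "xyz": [
    [0,0,0],
    [0,0,0],
    [0,0,0],
    [0,0,0],
    [0,0,0],
    [0,0,0]
  ],
  "yaw": [0,0,0,0,0,0]
}}

```text
time_s: 11.77
ee_pos: [454.4, 199.6, 5.3]
ee_rot: [179.9, -0.0, 90.0]
force: [0.1, -0.1, 5.8]
gripper_width: 37.8
gripper_force: 20.0
```

Request:
{"fn": "send_rows", "kwargs": {
  "grip": [-0.4,-0.4,-0.4,-0.4,-0.4,-0.4,-0.4,-0.4],
  "xyz": [
    [0,0,0.01],
    [0,0,0.04],
    [0.004,-0.03,0.065],
    [0.008,-0.07,0.065],
    [0.012,-0.11,0.065],
    [0.016,-0.145,0.065],
    [0.016,-0.1598,0.065],
    [0.016,-0.1598,0.05]
  ],
  "yaw": [0,0,0,0,0,0,0,0]
}}

```text
time_s: 12.43
ee_pos: [471.6, 36.6, 56.8]
ee_rot: [179.7, 0.0, 89.8]
force: [0.2, 0.4, -0.0]
gripper_width: 37.4
gripper_force: 20.0
```

Request:
{"fn": "send_rows", "kwargs": {
  "grip": [-0.4,-0.4,-0.4,-0.4,-0.4,-0.4,-0.4],
  "xyz": [
    [0,0,0],
    [0,0,-0.006],
    [0,0,-0.012],
    [0,0,-0.016],
    [0,0,-0.018],
    [0,0,-0.018],
    [0,0,-0.018]
  ],
  "yaw": [0,0,0,0,0,0,0]
}}

```text
time_s: 13.02
ee_pos: [469.6, 39.8, 36.4]
ee_rot: [-180.0, 0.0, 90.1]
force: [0.2, 0.3, -0.4]
gripper_width: 37.7
gripper_force: 20.0
```

```bash
python3 - <<'E'
from h import *
g=grab('wrist','w8');s=env.state();print(s['ee_pos'],s['gripper_width'],s['force'])
t=grab('side','s8')
cv2.imwrite('pics/c8.png',np.hstack([cv2.resize(g['frame'][130:300,160:400],(400,283)),cv2.resize(t['frame'][180:251,180:280],(400,283),interpolation=2)])[:,:,::-1])
E
```

```text
[469.78188692  39.78087579  36.507046  ] 37.736130793610414 [ 0.05992552 -0.58653941  0.07301089]
```

View pics/c8.png

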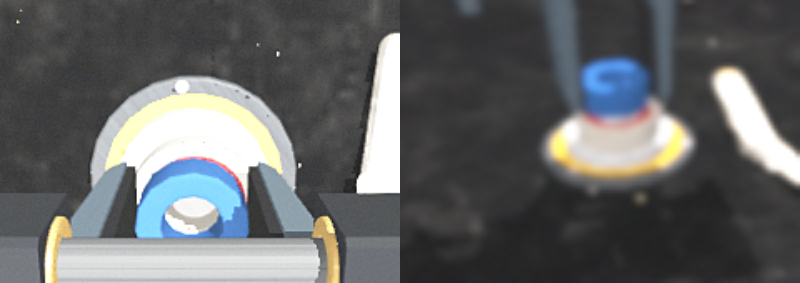

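The spacer hovers above the bearing, upright; far edges at v≈224 (spacer) and v≈213 (bearing).

```bash
python3 - <<'E'
from h import *
g=load('w8'); print(w(g,275,224.2,49)-[0,19,0], w(g,275,213.2,28)-[0,24,0],w(g,275,176,6)-[0,42,0])
E
```

```text
[469.2  43.8  49. ] [469.2  39.1  28. ] [469.1  39.8   6. ]
```

```bash
python3 - <<'E'
from h import *
g=load('w8'); print(w(g,275,245,49)-[0,10,0])
q=load('w7'); b2=lambda h:(h[...,1]>60)&(h[...,0]>88)&(h[...,0]<130)&(h[...,2]>60)
e=blob(q,272,232,45,b2); print(e,w(q,*e[:2],18))
c7=cv2.resize(q['frame'][180:290,200:350],(400,293)); c8=cv2.resize(g['frame'][180:290,200:350],(400,293))
cv2.imwrite('pics/c78.png',np.hstack([c7,c8])[:,:,::-1])
E
```

```text
[469.2  41.2  49. ]
(272.17741775512695, 234.9809226989746, (56.6, 59.5)) [454.8 201.2  18. ]
```

View pics/c78.png

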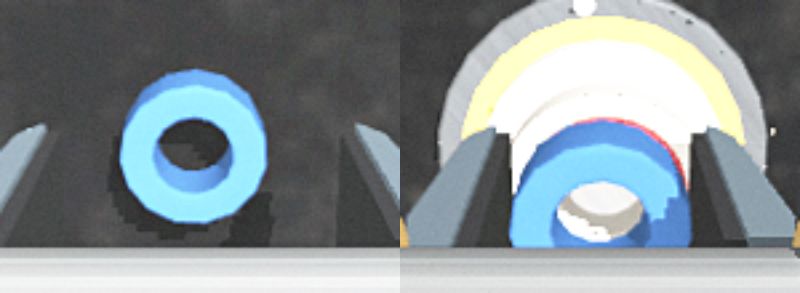

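The visible far edge is the bottom rim, so the spacer sits about 1.5 mm too far in +y. I'll correct this, then lower and release.

Request:
{"fn": "send_rows", "kwargs": {
  "grip": [-0.4,-0.4,-0.4,-0.4,-0.4,-0.4,-0.4,-0.4],
  "xyz": [
    [0.0005,-0.0015,0],
    [0.0005,-0.0015,-0.001],
    [0.0005,-0.0015,-0.0018],
    [0.0005,-0.0015,-0.0023],
    [0.0005,-0.0015,-0.0028],
    [0.0005,-0.0015,-0.0032],
    [0.0005,-0.0015,-0.0034],
    [0.0005,-0.0015,-0.0034]
  ],
  "yaw": [0,0,0,0,0,0,0,0]
}}

```text
time_s: 13.78
ee_pos: [470.1, 38.0, 33.3]
ee_rot: [180.0, 0.0, 90.0]
force: [-1.0, -0.6, 3.8]
gripper_width: 37.8
gripper_force: 20.0
```

Request:
{"fn": "send_rows", "kwargs": {
  "grip": [-0.25,-0.2,-0.1,0.1,0.1,0.1,0.1],
  "xyz": [
    [0,0,0],
    [0,0,0],
    [0,0,0],
    [0,0,0],
    [0,0,0],
    [0,0,0],
    [0,0,0]
  ],
  "yaw": [0,0,0,0,0,0,0]
}}

```text
time_s: 14.37
ee_pos: [470.1, 38.0, 32.8]
ee_rot: [-180.0, -0.0, 90.0]
force: [-0.7, -0.4, 0.1]
gripper_width: 50.3
gripper_force: 0.0
```

Request:
{"fn": "send_rows", "kwargs": {
  "grip": [0.1,0.1,0.1,0.1,0.1,0.1,0.1,0.1],
  "xyz": [
    [0,0,0.02],
    [0,0,0.05],
    [0.03,0.02,0.065],
    [0.065,0.04,0.07],
    [0.1,0.06,0.07],
    [0.135,0.08,0.07],
    [0.165,0.1,0.07],
    [0.1795,0.107,0.05]
  ],
  "yaw": [0,0,0,0,0,0,0,0]
}}

```text
time_s: 15.03
ee_pos: [656.2, 148.4, 86.3]
ee_rot: [179.3, -0.2, 90.1]
force: [1.6, 1.3, 0.9]
gripper_width: 50.3
gripper_force: 0.0
```

Request:
{"fn": "send_rows", "kwargs": {
  "grip": [0.1,0.1,0.1,0.1],
  "xyz": [
    [0,0,-0.025],
    [0,0,-0.025],
    [0,0,-0.025],
    [0,0,-0.025]
  ],
  "yaw": [0,0,0,0]
}}

```text
time_s: 15.37
ee_pos: [649.6, 144.8, 58.7]
ee_rot: [180.0, -0.0, 90.0]
force: [0.1, 0.2, 0.8]
gripper_width: 50.6
gripper_force: 0.0
```

```bash
python3 - <<'E'
from h import *
g=grab('wrist','w9');t=grab('top','t9');s=env.state();print(s['ee_pos'],s['ee_rot'])
e=blob(t,240,240,30,yel);print(e,w(t,*e[:2],10))
e=blob(t,240,240,30,blue);print(e,w(t,*e[:2],46))
cv2.imwrite('pics/c9.png',np.hstack([cv2.resize(g['frame'][180:290,200:350],(400,293)),cv2.resize(t['frame'][220:260,210:263],(400,293),interpolation=2)])[:,:,::-1])
E
```

```text
[650.21869372 144.82816612  59.85786426] [ 1.79838880e+02 -3.09071187e-02  9.00073923e+01]
(240.19227981567383, 240.77347373962402, (34.8, 35.8)) [467.1  39.8  10. ]
(240.3466911315918, 239.6237335205078, (15.5, 16.1)) [467.4  35.4  46. ]
```

View pics/c9.png

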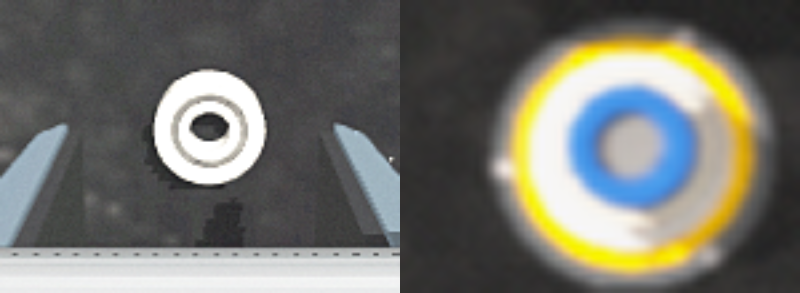

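The spacer stands on the bearing, concentric in the top view. The small bearing is at (278.7,229) in the wrist view, between the fingers.

```bash
python3 - <<'E'
from h import *
g=load('w9'); print(w(g,278.7,229,10))
q=load('w7'); print(w(q,272.4,237.4,18))
E
```

```text
[651.9 145.1  10. ]
[454.9 199.5  18. ]
```

Request:
{"fn": "send_rows", "kwargs": {
  "grip": [0.1,0.1,0.1,0.1,0.1,0.1],
  "xyz": [
    [0.0018,0.0003,-0.025],
    [0.0018,0.0003,-0.045],
    [0.0018,0.0003,-0.054],
    [0.0018,0.0003,-0.054],
    [0.0018,0.0003,-0.054],
    [0.0018,0.0003,-0.054]
  ],
  "yaw": [0,0,0,0,0,0]
}}

```text
time_s: 15.97
ee_pos: [652.5, 145.4, 5.7]
ee_rot: [179.8, -0.0, 90.0]
force: [0.0, 0.5, 0.8]
gripper_width: 50.3
gripper_force: 0.0
```

Request:
{"fn": "send_rows", "kwargs": {
  "grip": [-0.6,-0.6,-0.6,-0.6,-0.6,-0.6,-0.6,-0.6],
  "xyz": [
    [0,0,0],
    [0,0,0],
    [0,0,0],
    [0,0,0],
    [0,0,0],
    [0,0,0],
    [0,0,0],
    [0,0,0]
  ],
  "yaw": [0,0,0,0,0,0,0,0]
}}

```text
time_s: 16.63
ee_pos: [651.8, 145.4, 4.6]
ee_rot: [179.9, -0.0, 90.0]
force: [-1.0, -0.9, 5.8]
gripper_width: 27.8
gripper_force: 20.0
```

Request:
{"fn": "send_rows", "kwargs": {
  "grip": [-0.6,-0.6,-0.6,-0.6,-0.6,-0.6,-0.6,-0.6],
  "xyz": [
    [0,0,0.005],
    [0,0,0.025],
    [0,0,0.055],
    [0,0,0.085],
    [-0.03,-0.018,0.085],
    [-0.06,-0.036,0.085],
    [-0.09,-0.054,0.085],
    [-0.12,-0.072,0.085]
  ],
  "yaw": [0,0,0,0,0,0,0,0]
}}

```text
time_s: 17.3
ee_pos: [529.5, 72.6, 88.7]
ee_rot: [-180.0, 0.0, 90.1]
force: [-0.4, -1.0, -1.0]
gripper_width: 28.1
gripper_force: 20.0
```

Request:
{"fn": "send_rows", "kwargs": {
  "grip": [-0.6,-0.6,-0.6,-0.6,-0.6,-0.6,-0.6,-0.6],
  "xyz": [
    [-0.03,-0.018,0],
    [-0.05,-0.03,0],
    [-0.0617,-0.0352,0],
    [-0.0617,-0.0352,0],
    [-0.0617,-0.0352,-0.01],
    [-0.0617,-0.0352,-0.02],
    [-0.0617,-0.0352,-0.028],
    [-0.0617,-0.0352,-0.03]
  ],
  "yaw": [0,0,0,0,0,0,0,0]
}}

```text
time_s: 17.97
ee_pos: [469.6, 38.4, 57.7]
ee_rot: [-179.9, 0.0, 90.0]
force: [-0.3, -0.2, -0.8]
gripper_width: 27.9
gripper_force: 20.0
```

Request:
{"fn": "send_rows", "kwargs": {
  "grip": [-0.6,-0.6,-0.6],
  "xyz": [
    [0,0,-0.002],
    [0,0,-0.004],
    [0,0,-0.004]
  ],
  "yaw": [0,0,0]
}}

```text
time_s: 18.22
ee_pos: [469.9, 38.2, 54.8]
ee_rot: [-180.0, 0.0, 90.0]
force: [0.4, -0.7, -0.5]
gripper_width: 28.0
gripper_force: 20.0
```

```bash
python3 - <<'E'
from h import *
g=grab('wrist','w10');s=env.state();print(s['ee_pos'],s['gripper_width'],s['force'])
t=grab('side','s10')
cv2.imwrite('pics/c10.png',np.hstack([cv2.resize(g['frame'][180:290,200:350],(400,293)),cv2.resize(t['frame'][170:235,190:279],(400,293),interpolation=2)])[:,:,::-1])
E
```

```text
[469.98232279  38.18168069  55.01137237] 27.861598605620372 [-0.08286952  0.72908656 -0.99450315]
```

View pics/c10.png

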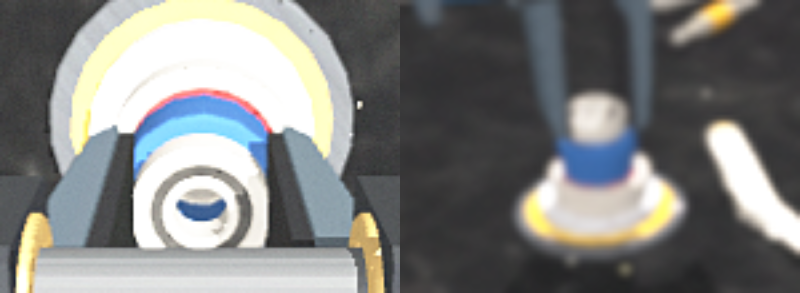

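The small bearing hovers level over the spacer and centred left–right. I'll check y numerically: spacer top far edge v≈222.4, bearing centre v≈258.7.

```bash
python3 - <<'E'
from h import *
g=load('w10'); print(w(g,275.7,222.4,46)-[0,19,0], w(g,275.7,258.7,60.4))
E
```

```text
[469.9  36.7  46. ] [469.9  38.6  60.4]
```

Agreement to 2 mm; shift y by −1 mm, lower 4.4 mm and release.

Request:
{"fn": "send_rows", "kwargs": {
  "grip": [-0.6,-0.6,-0.6,-0.6,-0.6,-0.6,-0.6,-0.6],
  "xyz": [
    [0,-0.001,-0.001],
    [0,-0.001,-0.002],
    [0,-0.001,-0.003],
    [0,-0.001,-0.0035],
    [0,-0.001,-0.0039],
    [0,-0.001,-0.0042],
    [0,-0.001,-0.0044],
    [0,-0.001,-0.0044]
  ],
  "yaw": [0,0,0,0,0,0,0,0]
}}

```text
time_s: 18.98
ee_pos: [469.7, 37.1, 50.6]
ee_rot: [180.0, 0.0, 90.0]
force: [-0.5, -0.7, -0.7]
gripper_width: 28.5
gripper_force: 20.0
```

Request:
{"fn": "send_rows", "kwargs": {
  "grip": [-0.6,-0.6,-0.6,-0.6],
  "xyz": [
    [0,0,-0.0004],
    [0,0,-0.0008],
    [0,0,-0.0008],
    [0,0,-0.0008]
  ],
  "yaw": [0,0,0,0]
}}

```text
time_s: 19.32
ee_pos: [469.7, 37.1, 50.5]
ee_rot: [180.0, 0.0, 90.0]
force: [-1.7, -0.2, 6.8]
gripper_width: 27.8
gripper_force: 20.0
```

Request:
{"fn": "send_rows", "kwargs": {
  "grip": [-0.45,-0.4,-0.35,-0.2,0,0,0,0],
  "xyz": [
    [0,0,0],
    [0,0,0],
    [0,0,0],
    [0,0,0],
    [0,0,0],
    [0,0,0],
    [0,0,0],
    [0,0,0]
  ],
  "yaw": [0,0,0,0,0,0,0,0]
}}

```text
time_s: 19.98
ee_pos: [469.7, 37.1, 49.6]
ee_rot: [-180.0, 0.0, 90.0]
force: [-0.1, -0.0, -0.5]
gripper_width: 45.6
gripper_force: 0.0
```

Request:
{"fn": "send_rows", "kwargs": {
  "grip": [0,0,0,0,0,0,0,0],
  "xyz": [
    [0,0,0.02],
    [0,0,0.055],
    [0.03,-0.022,0.06],
    [0.06,-0.044,0.06],
    [0.09,-0.066,0.06],
    [0.12,-0.088,0.06],
    [0.15,-0.11,0.06],
    [0.175,-0.128,0.06]
  ],
  "yaw": [0,0,0,0,0,0,0,0]
}}

```text
time_s: 20.65
ee_pos: [646.6, -92.7, 109.5]
ee_rot: [180.0, 0.0, 90.0]
force: [0.2, -0.1, -0.3]
gripper_width: 45.5
gripper_force: 0.0
```

Request:
{"fn": "send_rows", "kwargs": {
  "grip": [0,0,0,0,0,0],
  "xyz": [
    [0.006,-0.004,-0.02],
    [0.006,-0.004,-0.04],
    [0.006,-0.004,-0.045],
    [0.006,-0.004,-0.045],
    [0.006,-0.004,-0.045],
    [0.006,-0.004,-0.045]
  ],
  "yaw": [0,0,0,0,0,0]
}}

```text
time_s: 21.15
ee_pos: [651.3, -94.7, 66.1]
ee_rot: [179.9, 0.0, 90.1]
force: [0.6, 0.9, -1.0]
gripper_width: 45.5
gripper_force: 0.0
```

```bash
python3 - <<'E'
from h import *
g=grab('wrist','w11');t=grab('top','t11');s=env.state();print(s['ee_pos'],s['ee_rot'])
cv2.imwrite('pics/c11.png',np.hstack([cv2.resize(g['frame'][180:290,200:350],(400,293)),cv2.resize(t['frame'][220:260,210:263],(400,293),interpolation=2)])[:,:,::-1])
E
```

```text
[651.33412055 -94.68368421  66.34304369] [1.79853445e+02 2.33865913e-02 9.00596646e+01]
```

View pics/c11.png

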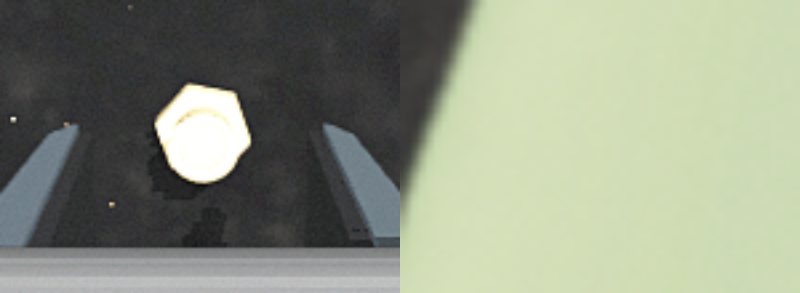

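The wrist view shows the plug standing, shank top centred at about crop (205,146) → (276.9,234.7), between the fingers. The arm hides the stack in the top view.

```bash
python3 - <<'E'
from h import *
g=load('w11'); print(w(g,276.9,234.7,20), w(g,276.3,225.5,8))
E
```

```text
[652.3 -97.9  20. ] [651.9 -94.7   8. ]
```

Request:
{"fn": "send_rows", "kwargs": {
  "grip": [0,0,0,0,0,0,0],
  "xyz": [
    [0.0007,-0.0029,0],
    [0.0007,-0.0029,-0.02],
    [0.0007,-0.0029,-0.04],
    [0.0007,-0.0029,-0.052],
    [0.0007,-0.0029,-0.052],
    [0.0007,-0.0029,-0.052],
    [0.0007,-0.0029,-0.052]
  ],
  "yaw": [0,0,0,0,0,0,0]
}}

```text
time_s: 21.83
ee_pos: [652.3, -98.0, 13.8]
ee_rot: [179.9, 0.0, 90.0]
force: [0.5, 0.6, -0.0]
gripper_width: 45.6
gripper_force: 0.0
```

Request:
{"fn": "send_rows", "kwargs": {
  "grip": [0,0,0,-0.9,-0.9,-0.9,-0.9,-0.9],
  "xyz": [
    [0,0,-0.0035],
    [0,0,-0.0035],
    [0,0,-0.0035],
    [0,0,-0.0035],
    [0,0,-0.0035],
    [0,0,-0.0035],
    [0,0,-0.0035],
    [0,0,-0.0035]
  ],
  "yaw": [0,0,0,0,0,0,0,0]
}}

```text
time_s: 22.5
ee_pos: [651.4, -97.8, 9.3]
ee_rot: [180.0, 0.0, 90.0]
force: [-0.5, -0.0, 0.1]
gripper_width: 15.9
gripper_force: 20.1
```

Request:
{"fn": "send_rows", "kwargs": {
  "grip": [-0.9,-0.9,-0.9,-0.9,-0.9],
  "xyz": [
    [0,0,0],
    [0,0,0],
    [0,0,0],
    [0,0,0],
    [0,0,0]
  ],
  "yaw": [0,0,0,0,0]
}}

```text
time_s: 22.92
ee_pos: [651.4, -97.8, 9.3]
ee_rot: [180.0, -0.0, 90.0]
force: [-0.7, 0.0, 0.0]
gripper_width: 15.6
gripper_force: 20.0
```

Request:
{"fn": "send_rows", "kwargs": {
  "grip": [-0.9,-0.9,-0.9,-0.9,-0.9,-0.9,-0.9,-0.9],
  "xyz": [
    [0,0,0.005],
    [0,0,0.025],
    [0,0,0.06],
    [0,0,0.09],
    [-0.03,0.022,0.095],
    [-0.06,0.044,0.095],
    [-0.09,0.066,0.095],
    [-0.12,0.089,0.095]
  ],
  "yaw": [0,0,0,0,0,0,0,0]
}}

```text
time_s: 23.58
ee_pos: [530.0, -8.2, 104.7]
ee_rot: [180.0, -0.0, 90.0]
force: [0.3, 1.2, -0.2]
gripper_width: 15.9
gripper_force: 20.0
```

Request:
{"fn": "send_rows", "kwargs": {
  "grip": [-0.9,-0.9,-0.9,-0.9,-0.9,-0.9,-0.9,-0.9],
  "xyz": [
    [-0.03,0.022,0],
    [-0.05,0.038,0],
    [-0.0617,0.0459,0],
    [-0.0617,0.0459,0],
    [-0.0617,0.0459,0],
    [-0.0617,0.0459,-0.012],
    [-0.0617,0.0459,-0.022],
    [-0.0617,0.0459,-0.028]
  ],
  "yaw": [0,0,0,0,0,0,0,0]
}}

```text
time_s: 24.25
ee_pos: [471.3, 36.2, 75.6]
ee_rot: [180.0, 0.0, 90.0]
force: [-0.8, 1.2, -0.6]
gripper_width: 15.2
gripper_force: 20.0
```

Request:
{"fn": "send_rows", "kwargs": {
  "grip": [-0.9,-0.9,-0.9,-0.9],
  "xyz": [
    [0,0,-0.002],
    [0,0,-0.005],
    [0,0,-0.005],
    [0,0,-0.005]
  ],
  "yaw": [0,0,0,0]
}}

```text
time_s: 24.58
ee_pos: [470.2, 36.9, 71.4]
ee_rot: [180.0, -0.0, 90.0]
force: [0.5, 0.4, -1.8]
gripper_width: 15.6
gripper_force: 20.0
```

```bash
python3 - <<'E'
from h import *
g=grab('wrist','w12');s=env.state();print(s['ee_pos'],s['gripper_width'],s['force'])
t=grab('side','s12')
cv2.imwrite('pics/c12.png',np.hstack([cv2.resize(g['frame'][180:290,200:350],(400,293)),cv2.resize(t['frame'][170:235,190:279],(400,293),interpolation=2)])[:,:,::-1])
E
```

```text
[470.21121776  36.9731245   71.53754861] 15.594999380053261 [ 0.69912925  0.32793181 -0.18645255]
```

View pics/c12.png

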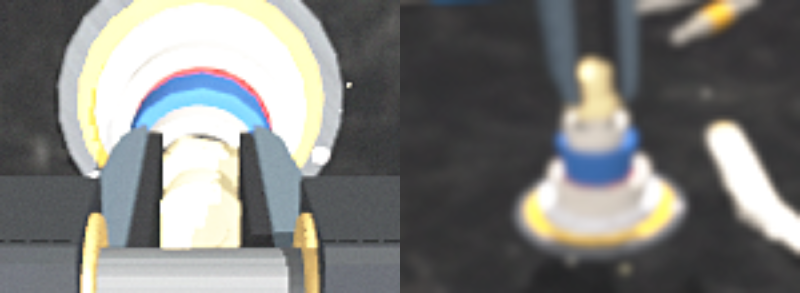

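The stack stands and the plug is upright over it, centred left–right. I'll lower gently.

Request:
{"fn": "send_rows", "kwargs": {
  "grip": [-0.9,-0.9,-0.9,-0.9,-0.9,-0.9,-0.9,-0.9],
  "xyz": [
    [-0.0003,0,-0.0015],
    [-0.0003,0,-0.003],
    [-0.0003,0,-0.004],
    [-0.0003,0,-0.0045],
    [-0.0003,0,-0.005],
    [-0.0003,0,-0.0055],
    [-0.0003,0,-0.0055],
    [-0.0003,0,-0.0055]
  ],
  "yaw": [0,0,0,0,0,0,0,0]
}}

```text
time_s: 25.35
ee_pos: [469.4, 37.1, 65.8]
ee_rot: [180.0, -0.0, 90.0]
force: [-0.0, 0.1, 0.4]
gripper_width: 15.5
gripper_force: 20.0
```

Request:
{"fn": "send_rows", "kwargs": {
  "grip": [-0.9,-0.9,-0.9,-0.9],
  "xyz": [
    [0,0,-0.0004],
    [0,0,-0.0007],
    [0,0,-0.0007],
    [0,0,-0.0007]
  ],
  "yaw": [0,0,0,0]
}}

```text
time_s: 25.68
ee_pos: [469.5, 37.1, 65.3]
ee_rot: [180.0, -0.0, 90.0]
force: [-0.8, 0.4, 2.0]
gripper_width: 15.7
gripper_force: 20.0
```

Contact made; release, then rise and clear.

Request:
{"fn": "send_rows", "kwargs": {
  "grip": [-0.75,-0.7,-0.6,-0.5,-0.3,-0.1,0.1,0.1],
  "xyz": [
    [0,0,0],
    [0,0,0],
    [0,0,0],
    [0,0,0],
    [0,0,0],
    [0,0,0],
    [0,0,0],
    [0,0,0]
  ],
  "yaw": [0,0,0,0,0,0,0,0]
}}

```text
time_s: 26.35
ee_pos: [469.4, 37.1, 65.0]
ee_rot: [-180.0, 0.0, 90.0]
force: [1.2, -0.1, -0.1]
gripper_width: 46.6
gripper_force: 0.0
```

Request:
{"fn": "send_rows", "kwargs": {
  "grip": [0.1,0.1,0.1,0.1,0.1,0.1,0.1,0.1],
  "xyz": [
    [0,0,0.01],
    [0,0,0.03],
    [0,0,0.06],
    [0,0,0.1],
    [0,0.04,0.12],
    [0,0.08,0.12],
    [0,0.12,0.12],
    [0,0.12,0.12]
  ],
  "yaw": [0,0,0,0,0,0,0,0]
}}

```text
time_s: 27.02
ee_pos: [469.7, 163.0, 185.8]
ee_rot: [179.9, -0.2, 90.3]
force: [0.5, 0.2, 0.5]
gripper_width: 50.5
gripper_force: 0.0
```

```bash
python3 - <<'E'
from h import *
t=grab('top','t13');q=grab('side','s13');s=env.state();print(s['ee_pos'],s['gripper_width'])
cv2.imwrite('pics/c13.png',np.hstack([cv2.resize(t['frame'][220:260,210:263],(400,293),interpolation=2),cv2.resize(q['frame'][170:235,190:279],(400,293),interpolation=2)])[:,:,::-1])
E
```

```text
[469.01752    158.14662835 184.8649667 ] 50.21730019766789
```

View pics/c13.png

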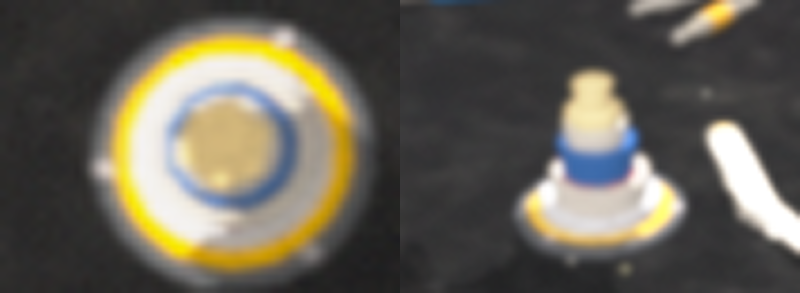

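The full stack stands upright and concentric in both views, and the gripper is clear of it.

```bash
python3 -c "
from h import *
print(env.job_done())"
```

```text
the job is handed in; nothing more can be done
None
```

The bearing train (large bearing, blue spacer, small bearing, brass plug hexagon-down) stands by itself on the seat, upright and centred in the final top and side views; the job was handed in at about 27 s, and no verdict came back.

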